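Weigh the bottle basket on the spring balance

TASK

Weigh the white bottle: lift its basket by the black handle, gently hang the basket by its bail on the hook of the spring balance, and let it down slowly so that the balance takes the whole weight before you let go and the pointer never jumps, nor is forced to the bottom of its scale. Leave the basket hanging free and still from the hook with the bottle standing in it, and do not disturb the other things.

Things in the scene. Friction and masses are not known exactly. Their poses are not given: they have to be found in the camera images.
- basket: Open aluminium basket 60 x 60 mm, walls 34 mm high, 0.12 kg empty, with a bail of 6 mm steel wire: legs at its own y = +-33 mm rise to 122 mm, then slope together like a roof to a peak on the centre line; a black square handle above. Origin: centre of its underside; z up. The bail lies in its y-z plane: its opening is passed along x. Symmetric under a half turn.
- bail (a point): The underside of the peak of the bail, where the hook must bear: 152 mm above the basket's underside, on its centre line. The space below it is open down to the bottle's cap (96 mm above the basket's underside).
- handle (a point): Point in the black handle at which to grip it, 200 mm above the basket's underside. The handle is 20 x 20 mm (faces square to the basket's x and y axes) and runs from 172 to 220 mm above the underside.
- bottle: White plastic bottle, 48 mm diameter, 93 mm high, standing loose in the basket. Its filling is unknown: 0.16 to 0.64 kg. Origin: centre of its underside, z up.
- balance: Spring balance fixed to the worktop: grey foot 120 x 130 mm, white column 60 x 100 mm, 279 mm high with its knob, a graduated plate (5 mm lines) on the front. Origin: on the worktop, 18 mm behind the column's front face; its -x points out of the front, the way the hook reaches; z up. The 8 mm round hook arm leaves the front 239 mm up, reaching 151 mm from the origin; nothing stands above it.
- hook_seat (a point): Lowest point of the top of the hook's dip, where the bail must lie: 126 mm from the balance's origin along its -x, 234 mm up when unloaded; sinks with the pointer. The upturned tip reaches 25 mm farther out and 19 mm above it; column-side the arm's top is 9 mm above it. The bail comes on over the tip from the front, along the balance's +x, its plane across the arm.
- pointer (a joint): Travel of pointer and hook in m, down positive: 0 unloaded (top line), stop at 0.065. Spring 140 N/m (7 mm for each newton hung on it), lightly damped: a load let go early drops and bounces, one pressed below its balance springs up. Faster than 0.05 m/s either way is a jump; beyond 0.062 is the bottom of the scale.
- amber_bottle: Brown bottle, 60 mm diameter, 98 mm high, loose on the worktop; a bystander. Origin: centre of its underside.
- timer: White square timer, 62 x 62 x 18 mm, loose on the worktop; a bystander. Origin: centre of its underside.
Mind the look-alikes: they are no part of the job. Of the things that look like the basket, take the one that is nearest to the robot's base at the start.

How it is judged (in metres and radians):
On the way, in this order (a step that is already met when the one before it is completed fails the run):
1. the basket is lifted clear of the worktop (height (world z) of basket above 0.04 m), for 0.2 s.
2. the bail lies in the hook and the spring begins to carry it (distance between bail and hook_seat below 0.012 m and value of joint pointer above 0.008 m and contact force between basket and balance above 0.8 N), for 0.2 s.
At the end, for the whole second after the job is handed in: The basket hangs free and still by its bail in the hook (bail peak within 12 mm of the seat, upright within 0.2 rad, under 0.08 m/s), the pointer is over 12 mm down and moves under 0.015 m/s with over 1.5 N on the hook, and the bottle stands in the basket (within 15 mm, 0.3 rad) (distance between bail and hook_seat below 0.012 m and contact force between basket and balance above 1.5 N and value of joint pointer above 0.012 m and velocity of joint pointer between -0.015 and 0.015 m/s and linear speed of basket below 0.08 m/s and angle between basket's own z axis and vertical below 0.2 rad and distance between bottle and basket below 0.015 m and angle between bottle's own z axis and vertical below 0.3 rad); the robot touches nothing.
It fails at once if the pointer jumps (faster than 0.05 m/s) (velocity of joint pointer above 0.05 m/s or velocity of joint pointer below -0.05 m/s).
It fails at once if the pointer is forced to the bottom of its scale (value of joint pointer above 0.062 m).
It fails at once if the basket is rammed against the balance (over 20 N) (contact force between basket and balance above 20 N).
It fails at once if the bottle falls over (angle between bottle's own z axis and vertical above 0.6 rad).
It fails at once if a bystander is disturbed (distance of any of amber_bottle, timer from where it was at the start of the episode above 0.03 m).
It also fails if it takes over 67 s, if anything falls off the work surface, if the arm or the gripper's body presses on something with over 40 N, if the wrist force passes 120 N, or if a joint passes its speed limit or range.

ROBOT

A 7-joint arm with a two-finger parallel gripper is mounted at the origin on the work surface; the furniture and walls round the work are solid. World frame = base frame: x ahead of the robot, y to its left, z up, the work surface at z = 0. Lengths are in mm, angles in rad, forces in N, time in s.
With the tool pointing down it reaches from about 350 to 775 mm from the base axis. Payload 3.1 kg.
Tool frame: the origin (TCP) lies midway between the tips of the shut fingers; the grasp point (between the pads) lies 19 mm behind it; z points along the fingers, y is the line along which they close (so a half turn about z gives the same grasp; the last joint's range is limited). The gripper opens to 85 mm and grips with 20 to 120 N. Pads are 22 mm wide; open, the fingers measure 114 mm over their backs; the gripper's body (76 mm by 85 mm) begins 54 mm behind the grasp point. The pads swing forward as they close: fully open they stand 13 mm farther back than shut.
Start: joints at [-1.268, 0.311, 0.014, 1.512, -0.004, 1.319, -0.027], TCP at [185.878, 517.655, 231.304] pointing down, gripper open.
Joint ranges: [-2.7, 2.7], [-0.3, 1.91], [-1.27, 1.3], [0.12, 2.57], [-1.44, 4.58], [0.2, 2.03], [-3.05, 3.05]. Speed limits (rad/s): [2.79, 2.79, 3.14, 3.14, 3.14, 3.14, 3.14].

INTERFACE

Orientations are given as a unit quaternion [w, x, y, z].
In Python, from workcell import manip gives the robot as it stands.
- The arm moves only by the tool jog_arm, never from a script. Its argument "commands" is a list of rows, each a list of 5 numbers: the shift along the world's x, y, z in mm, then the turn about the world's z in degrees, then the opening, from 0 (shut) to 1 (fully open). In form: [[tx, ty, tz, twist, jaw], ...]. A call has exactly 10 rows; each row is the pose to reach, as a shift and turn from the pose commanded when the call began; what a row does not reach only later rows make up. A row lasts 1/8 s, in which the tool goes at most 62.5 mm and 10.7 degrees, less where a joint would pass 70% of its speed; a pose out of reach is approached as far as the arm can. A call with a gripper value outside its range is refused whole. The fingers move at their own pace and stop on an object; the grip force is fixed at half the most. Time passes only in rows, so rows that repeat a pose let the fingers close, or fill a call up. It gives the time, the measured TCP pose, the force, the opening and the grip force at its end, in the units of the state.
- manip.sense(): the state, without advancing time (a new reading comes with each control period).
- manip.camera(name): name is "scene" or "top" or "wrist"; returns a dict with "img" (384x512x3 uint8, red, green, blue), "mtx" (3x3 intrinsics, pixels), "T" (4x4, takes a point from camera to world coordinates); the wrist camera has in their place "T_tool_cam" (4x4, takes a point from camera to tool coordinates, whose origin is the TCP and whose axes are the flange's). Camera axes: x right, y down, z forward; pixel columns grow to the right and rows downward; lengths in mm; the calibration is good to about 2 mm. A picture is of the moment at which its call begins: read the wrist's pose just before it. There is no depth.
- manip.job_done(): hands the job in; it is judged then, once.
The state is a dict: "clock": time; "q": joint angles; "qd": joint speeds; "effort": joint torques, N m; "ee_pos": TCP position; "ee_rot": TCP orientation; "force": force on the tool from outside, world axes, zero at the start; "wrist_torque": the same for the moment, N m; "grip_width": finger opening in mm; "finger_force": force on a finger pad.
Only numpy, scipy, OpenCV 4.12 (cv2) and the standard library are available. Lean on these libraries where they do the work, as an engineer would, in place of code of your own. Each camera call takes 0.05 s, during which the arm holds its last target. There are 200 camera calls.

## Working session

There is one attempt and no reset: what is moved stays moved. The work goes in short steps, Python scripts to look and compute and a tool call to move; the robot and the scene stay as the last step left them, time stands still between calls to the robot, and variables do not carry over. Pictures are saved under pics/ and viewed, at most 10 in all, crops included, and the job is handed in when it is done.

Besides the shell and the picture viewer there is one more tool, called after "Request:" as name(argument=value, ...), one argument or row to a line, values as JSON. jog_arm: Moves the arm, as the interface text tells. Its arguments: {"type":"object","properties":{"commands":{"type":"array"}},"required":["commands"]}

```bash
mkdir -p pics; python3 - <<'E'
from workcell import manip
import cv2,numpy as np
s=manip.sense();print(s['clock'],s['ee_pos'],s['ee_rot'],s['grip_width'])
for n in ['scene','top']:
    c=manip.camera(n);cv2.imwrite(f'pics/{n}0.png',c['img'][:,:,::-1]);np.savez(f'{n}0.npz',**c);print(n,c['mtx'].round(1).tolist(),c['T'].round(3).tolist())
E
```

```text
0.0 [185.66026867 516.93507461 230.21578731] [-1.43293574e-04  1.71499452e-01  9.85183500e-01 -1.17843395e-03] 85.17539642809304
scene [[478.6, 0.0, 252.1], [0.0, 478.6, 188.3], [0.0, 0.0, 1.0]] [[0.818, -0.302, 0.49, -281.26], [-0.575, -0.422, 0.7, -1439.225], [-0.005, -0.855, -0.519, 1028.135], [0.0, 0.0, 0.0, 1.0]]
top [[358.8, 0.0, 249.1], [0.0, 358.8, 192.5], [0.0, 0.0, 1.0]] [[-0.022, -0.996, 0.09, 409.063], [-1.0, 0.021, -0.007, -234.769], [0.005, -0.09, -0.996, 1503.521], [0.0, 0.0, 0.0, 1.0]]
```

View pics/scene0.png

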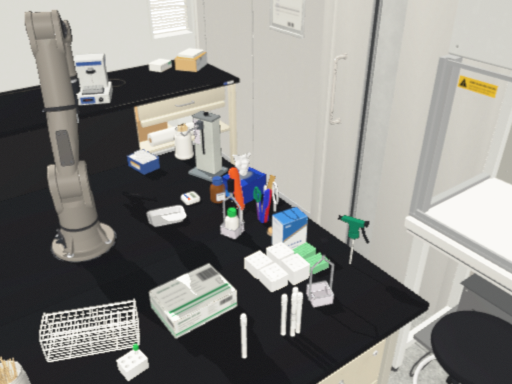

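View pics/top0.png

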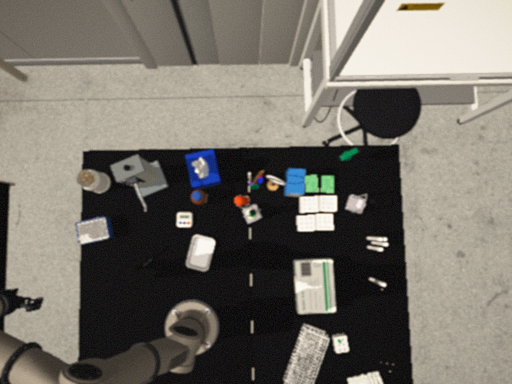

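```bash
python3 - <<'E'
import cv2,numpy as np
a=cv2.imread('pics/scene0.png')[100:250,120:290];b=cv2.imread('pics/top0.png')[140:240,90:290]
cv2.imwrite('pics/c1.png',cv2.resize(a,None,fx=4,fy=4,interpolation=cv2.INTER_CUBIC));cv2.imwrite('pics/c2.png',cv2.resize(b,None,fx=4,fy=4,interpolation=cv2.INTER_CUBIC))
E
```

```text
(no output)
```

View pics/c1.png

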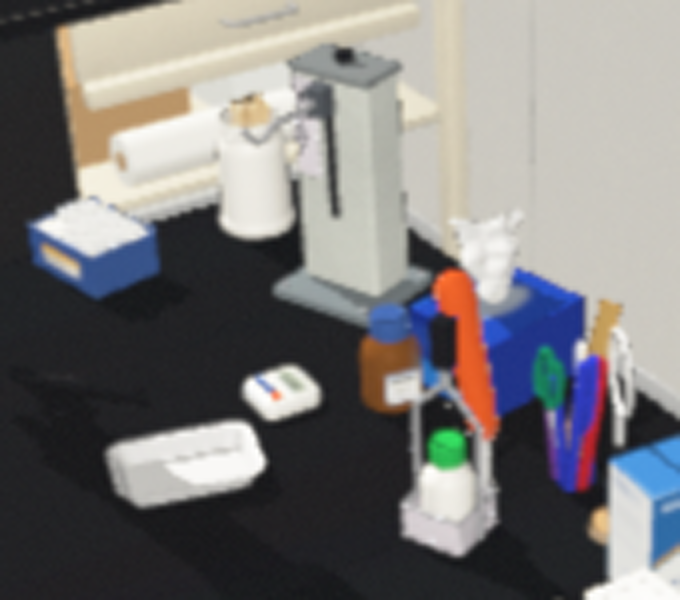

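View pics/c2.png

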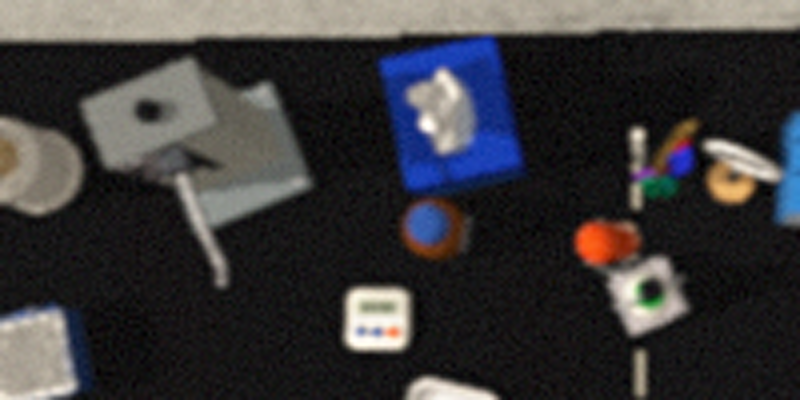

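```bash
cat > h.py <<'E'
import numpy as np
C={n:dict(np.load(f'{n}0.npz')) for n in ['scene','top']}
def ray(n,p):
    c=C[n];d=c['T'][:3,:3]@np.linalg.solve(c['mtx'],[p[0],p[1],1]);return c['T'][:3,3],d/np.linalg.norm(d)
def tri(a,b):
    o1,d1=ray('scene',a);o2,d2=ray('top',b)
    s,t=np.linalg.lstsq(np.c_[d1,-d2],o2-o1,rcond=None)[0]
    p,q=o1+s*d1,o2+t*d2;return ((p+q)/2).round(1),np.linalg.norm(p-q).round(1)
def atz(n,p,z):
    o,d=ray(n,p);return (o+d*(z-o[2])/d[2]).round(1)
def s(x,y):return (x/4+120,y/4+100)
def t(x,y):return (x/4+90,y/4+140)
E
python3 - <<'E'
from h import *
print('handle',tri(s(443,342),t(650,290)),'scene z196',atz('scene',s(443,342),200),'top',atz('top',t(651,290),215))
print('rim',[atz('top',t(*p),34).tolist() for p in [(608,290),(658,257),(690,303),(640,335)]])
print('knob',tri(s(345,53),t(150,110)),atz('top',t(150,108),279))
print('coltop',[atz('top',t(*p),264).tolist() for p in [(80,102),(192,57),(217,126),(108,170)]])
print('foot',[atz('top',t(*p),8).tolist() for p in [(272,83),(312,185),(210,228)]])
print('hook tip',tri(s(247,133),t(222,280)),atz('top',t(222,280),253),'root',atz('top',t(180,170),239))
print('amber',atz('top',t(428,222),98),'timer',atz('top',t(378,319),18))
print('orange',tri(s(455,285),t(595,242)),'bottom',atz('scene',s(485,430),0), atz('top',t(625,240),0))
E
```

```text
handle (array([ 455.6, -255.8,  193.9]), np.float64(4.5)) scene z196 [ 452.3 -265.4  200. ] top [ 452.9 -255.2  215. ]
rim [[460.0, -214.1, 34.0], [492.7, -266.0, 34.0], [445.0, -297.6, 34.0], [413.5, -245.8, 34.0]]
knob (array([617.5, 174.2, 273.3]), np.float64(4.3)) [616.4 173.4 279. ]
coltop [[625.5, 239.3, 264.0], [663.3, 142.2, 264.0], [601.9, 120.1, 264.0], [565.3, 214.3, 264.0]]
foot [[686.3, 135.7, 8.0], [577.3, 93.8, 8.0], [534.4, 200.1, 8.0]]
hook tip (array([471.5, 119.3, 243.5]), np.float64(6.4)) [468.3 118.2 253. ] root [567.1 159.7 239. ]
amber [528.3 -39.7  98. ] timer [435.8  23.8  18. ]
orange (array([ 499.6, -207.2,  212.7]), np.float64(5.5)) bottom [ 572.1 -145.2    0. ] [ 513.3 -232.5    0. ]
```

Request:
jog_arm(
  commands=[
    [33,-38,25,-10,1],
    [66,-76,50,-20,1],
    [99,-114,75,-30,1],
    [132,-152,100,-40,1],
    [165,-190,120,-50,1],
    [198,-228,120,-60,1],
    [230,-266,120,-70,1],
    [235,-320,120,-80,1],
    [240,-374,120,-90,1],
    [245,-428,120,-100,1],
  ],
)

```text
clock: 1.35
ee_pos: [430.6, 87.8, 350.9]
ee_rot: [-0.0, 0.866, 0.499, -0.0]
force: [1.4, 0.1, 0.3]
grip_width: 85.4
finger_force: 0.0
```

Request:
jog_arm(
  commands=[
    [0,-50,0,-9,1],
    [0,-100,0,-18,1],
    [0,-150,0,-27,1],
    [0,-200,0,-27,1],
    [-10,-240,0,-27,1],
    [-15,-275,0,-27,1],
    [-15,-275,0,-27,1],
    [-15,-275,0,-27,1],
    [-15,-275,0,-27,1],
    [-15,-275,0,-27,1],
  ],
)

```text
clock: 2.6
ee_pos: [416.3, -184.2, 351.2]
ee_rot: [-0.0, 0.958, 0.287, -0.0]
force: [0.6, -0.3, -0.1]
grip_width: 85.4
finger_force: 0.0
```

```bash
python3 - <<'E'
from workcell import manip
import cv2,numpy as np
s0=manip.sense();print(s0['clock'],s0['ee_pos'],s0['ee_rot'],s0['q'],s0['force'])
c=manip.camera('wrist');cv2.imwrite('pics/w1.png',c['img'][:,:,::-1]);np.savez('w1.npz',pos=s0['ee_pos'],rot=s0['ee_rot'],**c);print(c['mtx'].round(1).tolist(),c['T_tool_cam'].round(3).tolist())
from h import *
def proj(n,p):
    c=C[n];x=c['mtx']@(c['T'][:3,:3].T@(np.array(p)-c['T'][:3,3]));return x[:2]/x[2]
for p in [(480.7,-238,122),(425.3,-274,122),(471,-283.7,122),(435,-228.3,122)]:
    u=proj('scene',p);print((u-[120,100])*4)
E
```

```text
2.6 [ 416.25231257 -184.20331297  351.17561273] [-1.68548301e-04  9.57845362e-01  2.87284227e-01 -8.74330853e-05] [-0.41134888  0.08396909  0.86988183  1.5292447  -0.06427515  1.55850412
 -0.53040872] [ 0.58509796 -0.34799956 -0.07216626]
[[286.1, 0.0, 252.2], [0.0, 286.1, 189.7], [0.0, 0.0, 1.0]] [[-0.001, -0.953, -0.303, 77.878], [1.0, -0.001, -0.001, -0.144], [0.0, -0.303, 0.953, -143.751], [0.0, 0.0, 0.0, 1.0]]
[455.64610913 395.31705325]
[424.48268852 434.1109471 ]
[475.35751006 422.07433082]
[405.70737319 406.83866313]
```

View pics/w1.png

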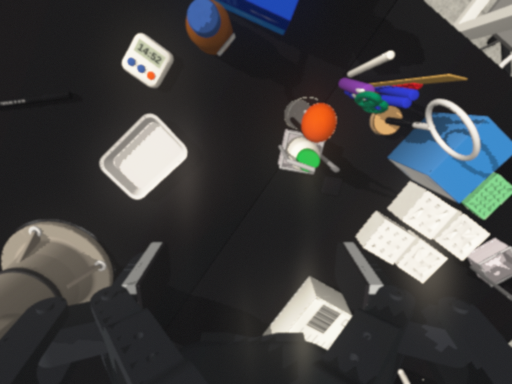

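```bash
cat >> h.py <<'E'
from scipy.spatial.transform import Rotation as R
def wpix(f,p,z):
    w=np.load(f);q=w['rot'];Rt=R.from_quat(np.r_[q[1:],q[0]]).as_matrix();T=w['T_tool_cam']
    o=w['pos']+Rt@T[:3,3];d=Rt@T[:3,:3]@np.linalg.solve(w['mtx'],[p[0],p[1],1])
    return (o+d*(z-o[2])/d[2]).round(1)
E
python3 - <<'E'
from h import *
for p,z in [((308,158),95),((286,130),34),((325,136),34),((317,173),34),((279,166),34),((333,165),200),((318,122),215),((207,20),95),((148,60),18)]: print(p,wpix('w1.npz',p,z))
import cv2
im=cv2.imread('pics/w1.png')[90:190,250:370];cv2.imwrite('pics/w1c.png',cv2.resize(cv2.convertScaleAbs(im,alpha=1.5,beta=30),None,fx=6,fy=6,interpolation=cv2.INTER_CUBIC))
E
```

```text
(308, 158) [ 457.7 -251.1   95. ]
(286, 130) [ 471.  -211.8   34. ]
(325, 136) [ 497.5 -269.2   34. ]
(317, 173) [ 442.  -295.4   34. ]
(279, 166) [ 417.1 -235.9   34. ]
(333, 165) [ 472.3 -248.7  200. ]
(318, 122) [ 498.  -205.2  215. ]
(207, 20) [527.8 -43.6  95. ]
(148, 60) [440.7  23.1  18. ]
```

View pics/w1c.png

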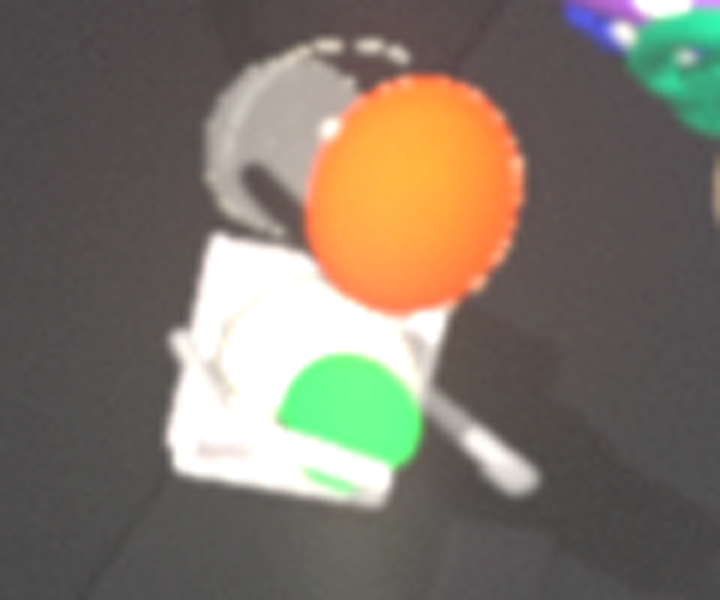

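```bash
python3 - <<'E'
from h import *
def wproj(f,P):
    w=np.load(f);q=w['rot'];Rt=R.from_quat(np.r_[q[1:],q[0]]).as_matrix();T=w['T_tool_cam']
    x=T[:3,:3].T@(Rt.T@(np.array(P)-w['pos'])-T[:3,3]);x=w['mtx']@x;return x[:2]/x[2]
c=np.array([455.5,-255.]);th=np.radians(31)
X=np.array([np.cos(th),np.sin(th)]);Y=np.array([-X[1],X[0]])
for n,l in dict(legA=(0,33,122),legB=(0,-33,122),baseA=(0,33,34),baseB=(0,-33,34),peak=(0,0,155),h0=(0,0,172),h1=(0,0,220),r1=(30,30,34),r2=(30,-30,34),r3=(-30,-30,34),r4=(-30,30,34)).items():
    P=np.r_[c+l[0]*X+l[1]*Y,l[2]];print(n,((wproj('w1.npz',P)-[250,90])*6).round())
E
```

```text
legA [230. 444.]
legB [527. 456.]
baseA [191. 373.]
baseB [435. 383.]
peak [412. 486.]
h0 [431. 507.]
h1 [497. 579.]
r1 [211. 261.]
r2 [436. 271.]
r3 [411. 490.]
r4 [194. 481.]
```

Request:
jog_arm(
  commands=[
    [20,-35,0,-4,1],
    [40,-70,0,-8,1],
    [40,-70,-30,-8,1],
    [40,-70,-60,-8,1],
    [40,-70,-90,-8,1],
    [40,-70,-115,-8,1],
    [40,-70,-115,-8,1],
    [40,-70,-115,-8,1],
    [40,-70,-115,-8,1],
    [40,-70,-115,-8,1],
  ],
)

```text
clock: 3.9
ee_pos: [456.4, -255.7, 237.2]
ee_rot: [0.001, 0.976, 0.219, 0.001]
force: [0.6, -0.6, 0.0]
grip_width: 85.7
finger_force: 0.0
```

```bash
cat > snap.py <<'E'
from workcell import manip
import cv2,numpy as np,sys
n=sys.argv[1];cam=sys.argv[2]
s=manip.sense();print(s['clock'],s['ee_pos'].round(1),s['ee_rot'].round(4),s['force'].round(2),s['wrist_torque'].round(3),s['q'].round(2),s['grip_width'])
c=manip.camera(cam);cv2.imwrite(f'pics/{n}.png',c['img'][:,:,::-1]);np.savez(n+'.npz',pos=s['ee_pos'],rot=s['ee_rot'],**c)
E
python3 snap.py w2 wrist; python3 - <<'E'
import cv2
im=cv2.imread('pics/w2.png')[130:384,80:420];cv2.imwrite('pics/w2c.png',cv2.resize(cv2.convertScaleAbs(im,alpha=2,beta=30),None,fx=2,fy=2,interpolation=cv2.INTER_CUBIC))
E
```

```text
3.9 [ 456.4 -255.7  237.2] [5.000e-04 9.758e-01 2.186e-01 7.000e-04] [ 0.6  -0.57  0.03] [-0.048 -0.045 -0.016] [-0.22  0.34  0.93  1.6  -0.28  1.34 -0.39] 85.6600412305575
```

View pics/w2c.png

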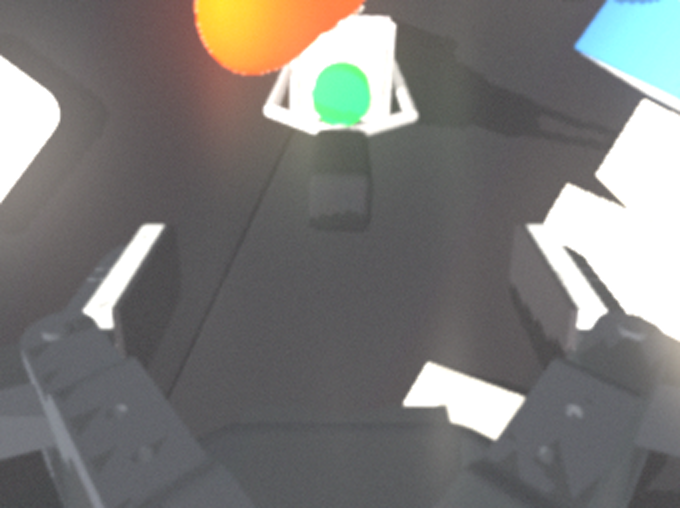

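```bash
python3 - <<'E'
from h import *
a=[wpix('w2.npz',(80+x/2,130+y/2),220) for x,y in [(312,175),(370,176),(371,229),(307,229)]]
print(a,np.mean(a,0)); d=lambda v:np.degrees(np.arctan2(v[1],v[0])).round(1)
print(d(a[1]-a[0]),d(a[2]-a[3]),d(a[0]-a[3]),d(a[1]-a[2]))
E
```

```text
[array([ 460.1, -242.7,  220. ]), array([ 467.3, -258.9,  220. ]), array([ 451.3, -267.1,  220. ]), array([ 442.7, -248.8,  220. ])] [ 455.35  -254.375  220.   ]
-66.0 -64.8 19.3 27.1
```

Request:
jog_arm(
  commands=[
    [-1,1,-20,0,1],
    [-1,1,-40,0,1],
    [-1,1,-56,0,1],
    [-1,1,-56,0,1],
    [-1,1,-56,0,0.5],
    [-1,1,-56,0,0],
    [-1,1,-56,0,0],
    [-1,1,-56,0,0],
    [-1,1,-56,0,0],
    [-1,1,-56,0,0],
  ],
)

```text
clock: 5.2
ee_pos: [455.3, -254.6, 180.8]
ee_rot: [0.0, 0.976, 0.219, 0.0]
force: [0.5, -0.8, 3.6]
grip_width: 19.3
finger_force: 59.4
```

Request:
jog_arm(
  commands=[
    [0,0,0,0,0],
    [0,0,0,0,0],
    [0,0,2,0,0],
    [0,0,5,0,0],
    [0,0,10,0,0],
    [0,0,16,0,0],
    [0,0,23,0,0],
    [0,0,30,0,0],
    [0,0,37,0,0],
    [0,0,44,0,0],
  ],
)

```text
clock: 6.45
ee_pos: [454.9, -254.4, 224.9]
ee_rot: [0.0, 0.976, 0.219, 0.0]
force: [1.0, -0.2, -3.7]
grip_width: 19.3
finger_force: 58.6
```

Request:
jog_arm(
  commands=[
    [-4,0,10,0,0],
    [-11,0,22,0,0],
    [-19,2,36,0,0],
    [-27,5,50,0,0],
    [-32,12,62,0,0],
    [-36,22,71,0,0],
    [-39,36,75,0,0],
    [-42,54,75,0,0],
    [-44,76,75,0,0],
    [-45,100,75,0,0],
  ],
)

```text
clock: 7.7
ee_pos: [409.5, -153.0, 299.5]
ee_rot: [-0.0, 0.976, 0.219, 0.0]
force: [0.2, 0.1, -3.4]
grip_width: 19.4
finger_force: 58.9
```

Request:
jog_arm(
  commands=[
    [-1,26,0,0,0],
    [-2,52,0,0,0],
    [-3,78,0,0,0],
    [-4,104,0,-1,0],
    [-5,130,0,-1,0],
    [-6,156,0,-2,0],
    [-7,182,0,-2,0],
    [-8,206,0,-3,0],
    [-9,226,0,-3,0],
    [-9,240,0,-3,0],
  ],
)

```text
clock: 8.95
ee_pos: [400.3, 87.1, 299.4]
ee_rot: [-0.0, 0.981, 0.194, -0.0]
force: [-0.5, 0.9, -3.1]
grip_width: 19.3
finger_force: 58.9
```

Request:
jog_arm(
  commands=[
    [0,6,0,0,0],
    [0,8,0,0,0],
    [0,8,0,0,0],
    [0,8,0,0,0],
    [0,8,0,0,0],
    [0,8,0,0,0],
    [0,8,0,0,0],
    [0,8,0,0,0],
    [0,8,0,0,0],
    [0,8,0,0,0],
  ],
)

```text
clock: 10.2
ee_pos: [400.9, 93.7, 299.3]
ee_rot: [0.0, 0.981, 0.193, -0.0]
force: [-0.4, 0.0, -3.7]
grip_width: 19.6
finger_force: 58.9
```

```bash
python3 snap.py w3 wrist; python3 snap.py s3 scene; python3 -c "
import cv2
a=cv2.imread('pics/w3.png');cv2.imwrite('pics/w3c.png',cv2.resize(cv2.convertScaleAbs(a,alpha=1.4,beta=20),(800,600),interpolation=cv2.INTER_CUBIC))"
```

```text
10.2 [400.9  93.7 299.3] [ 0.      0.9812  0.193  -0.    ] [-0.45  0.   -3.74] [-0.022  0.009 -0.008] [-0.83 -0.03  0.55  1.73  0.01  1.43 -1.46] 19.607241327130993
10.25 [400.9  93.7 299.3] [ 0.      0.9812  0.193  -0.    ] [ 0.26 -0.85 -3.3 ] [-0.015  0.023 -0.001] [-0.83 -0.03  0.55  1.73  0.01  1.43 -1.46] 19.438155037464178
```

View pics/w3c.png

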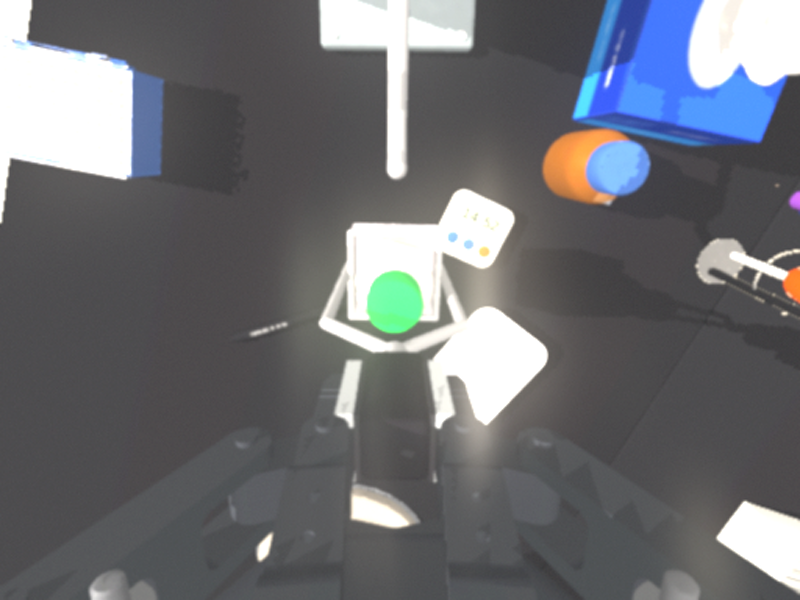

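```bash
python3 - <<'E'
from h import *
k=1/1.5625
tip=wpix('w3.npz',(397*k,178*k),248);arm=wpix('w3.npz',(398*k,20*k),243);arm2=wpix('w3.npz',(397*k,110*k),235)
print(tip,arm,arm2,wpix('w3.npz',(397*k,165*k),253))
w=np.load('w3.npz');q=w['rot'];Rt=R.from_quat(np.r_[q[1:],q[0]]).as_matrix()
print('toolx',np.degrees(np.arctan2(Rt[1,0],Rt[0,0])),'arm',np.degrees(np.arctan2(*(arm-tip)[1::-1])))
pk=wpix('w3.npz',(396*k,348*k),274);print('peak',pk)
f=[wpix('w3.npz',(x*k,48*k),8) for x in (321,473)];v=f[1]-f[0];print('foot',f,np.degrees(np.arctan2(v[1],v[0]))+90)
E
```

```text
[464.5 118.6 248. ] [519.9 140.9 243. ] [490.1 129.  235. ] [469.4 120.7 253. ]
toolx 22.25177105300313 arm 21.92612025227681
peak [402.7  93.9 274. ]
foot [array([530.2, 215.3,   8. ]), array([580. ,  93.2,   8. ])] 22.18870078759383
```

Request:
jog_arm(
  commands=[
    [4,1.5,0,0,0],
    [11,4.5,0,0,0],
    [20,8,0,0,0],
    [30,12,0,0,0],
    [40,16,0,0,0],
    [50,20,0,0,0],
    [60,24.5,0,0,0],
    [70,28.5,0,0,0],
    [79,32,0,0,0],
    [85,34.5,0,0,0],
  ],
)

```text
clock: 11.55
ee_pos: [486.4, 128.4, 299.2]
ee_rot: [0.0, 0.981, 0.193, -0.0]
force: [-0.2, -1.1, -3.8]
grip_width: 19.5
finger_force: 58.9
```

Request:
jog_arm(
  commands=[
    [0,0,0,0,0],
    [0,0,-1,0,0],
    [0,0,-3,0,0],
    [0,0,-5,0,0],
    [0,0,-8,0,0],
    [0,0,-11,0,0],
    [0,0,-14,0,0],
    [0,0,-16,0,0],
    [0,0,-18,0,0],
    [0,0,-18,0,0],
  ],
)

```text
clock: 12.8
ee_pos: [485.8, 128.2, 281.1]
ee_rot: [0.0, 0.981, 0.193, -0.0]
force: [0.9, -0.1, -3.4]
grip_width: 19.4
finger_force: 58.9
```

```bash
cat > favg.py <<'E'
from workcell import manip
import numpy as np,sys
F=[];Z=[]
for i in range(int(sys.argv[1])):
    s=manip.sense();F.append(s['force']);Z.append(s['ee_pos']);manip.camera('top')
F=np.array(F);print(s['clock'],'F',F.mean(0).round(3),'sd',F.std(0).round(2),'pos',np.mean(Z,0).round(2),'w',s['grip_width'],s['wrist_torque'].round(3))
E
python3 favg.py 12; python3 snap.py w4 wrist;python3 snap.py s4 scene;  python3 -c "
import cv2,numpy as np
a=cv2.imread('pics/w4.png')[60:300,120:390];b=cv2.imread('pics/s4.png')[90:220,150:270]
a=cv2.resize(a,(450,400),interpolation=cv2.INTER_CUBIC);b=cv2.resize(b,(350,400),interpolation=cv2.INTER_CUBIC)
cv2.imwrite('pics/w4c.png',cv2.convertScaleAbs(np.hstack([a,b]),alpha=1.4,beta=20))"
```

```text
13.35 F [ 0.215  0.068 -3.348] sd [0.53 0.51 0.49] pos [485.92 128.16 281.35] w 19.493825452543057 [-0.087 -0.043  0.004]
13.4 [485.9 128.1 281.3] [ 0.      0.9812  0.1929 -0.    ] [-0.12 -0.28 -2.25] [0.001 0.034 0.039] [-0.78  0.21  0.59  1.56 -0.12  1.41 -1.36] 19.347741967677052
13.45 [485.9 128.2 281.3] [-0.      0.9812  0.1929 -0.    ] [-0.71  0.81 -2.87] [0.052 0.022 0.001] [-0.78  0.21  0.59  1.56 -0.12  1.41 -1.36] 19.18751819756355
```

View pics/w4c.png

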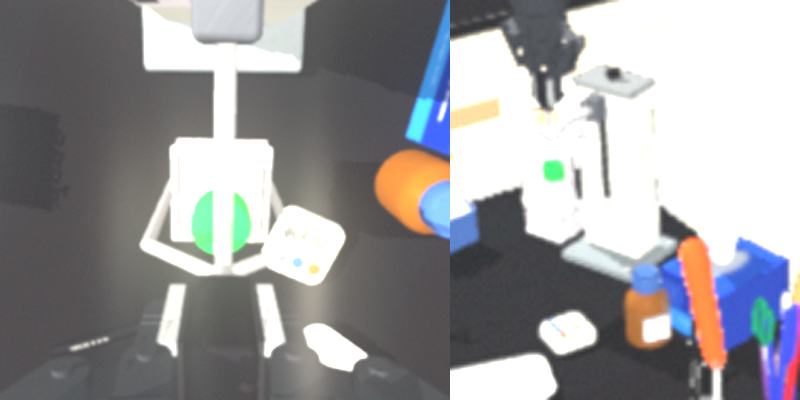

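Request:
jog_arm(
  commands=[
    [0,0,-1.5,0,0],
    [0,0,-3,0,0],
    [0,0,-4.5,0,0],
    [0,0,-6,0,0],
    [0,0,-7.5,0,0],
    [0,0,-9,0,0],
    [0,0,-10.5,0,0],
    [0,0,-12,0,0],
    [0,0,-13,0,0],
    [0,0,-14,0,0],
  ],
)

```text
clock: 14.75
ee_pos: [485.9, 128.1, 267.2]
ee_rot: [0.0, 0.981, 0.193, -0.0]
force: [0.1, 0.4, -3.0]
grip_width: 19.5
finger_force: 58.9
```

Request:
jog_arm(
  commands=[
    [0,0,-1,0,0],
    [0,0,-2,0,0],
    [0,0,-3,0,0],
    [0,0,-4,0,0],
    [0,0,-5,0,0],
    [0,0,-6,0,0],
    [0,0,-7,0,0],
    [0,0,-8,0,0],
    [0,0,-9,0,0],
    [0,0,-10,0,0],
  ],
)

```text
clock: 16.0
ee_pos: [486.0, 128.1, 257.4]
ee_rot: [0.0, 0.981, 0.193, 0.0]
force: [-0.3, 0.3, -2.8]
grip_width: 19.3
finger_force: 59.1
```

```bash
python3 favg.py 15
```

```text
16.7 F [-0.04  -0.245 -2.005] sd [0.57 0.48 0.48] pos [485.95 128.11 257.33] w 19.21900423598215 [-0.142 -0.084 -0.049]
```

Request:
jog_arm(
  commands=[
    [0,0,-1,0,0],
    [0,0,-2,0,0],
    [0,0,-3,0,0],
    [0,0,-4,0,0],
    [0,0,-5,0,0],
    [0,0,-6,0,0],
    [0,0,-7,0,0],
    [0,0,-8,0,0],
    [0,0,-9,0,0],
    [0,0,-10,0,0],
  ],
)

```text
clock: 18.0
ee_pos: [486.0, 128.1, 247.3]
ee_rot: [0.0, 0.981, 0.193, 0.0]
force: [-0.3, -0.5, -2.1]
grip_width: 19.7
finger_force: 59.2
```

```bash
python3 favg.py 20
```

```text
18.95 F [ 0.402 -0.632 -0.932] sd [0.47 0.46 0.63] pos [485.94 128.13 247.33] w 19.424400520780225 [-0.237 -0.161  0.022]
```

```bash
sed -i "s/F=\[\];/F=[];M=[];/; s/F.append(s\['force'\]);/F.append(s['force']);M.append(s['wrist_torque']);/; s/s\['wrist_torque'\].round(3)/np.mean(M,0).round(3),np.std(M,0).round(3)/" favg.py; python3 favg.py 12
```

```text
19.55 F [ 0.597 -0.849 -1.152] sd [0.65 0.4  0.46] pos [485.92 128.14 247.32] w 19.14292624684425 [-0.213 -0.146  0.004] [0.028 0.026 0.02 ]
```

Request:
jog_arm(
  commands=[
    [0.1,-0.2,0,0,0],
    [0.2,-0.4,0,0,0],
    [0.3,-0.7,0,0,0],
    [0.4,-1,0,0,0],
    [0.5,-1.3,0,0,0],
    [0.6,-1.6,0,0,0],
    [0.7,-1.8,0,0,0],
    [0.8,-2,0,0,0],
    [0.8,-2,0,0,0],
    [0.8,-2,0,0,0],
  ],
)

```text
clock: 20.85
ee_pos: [486.3, 126.9, 247.2]
ee_rot: [-0.001, 0.981, 0.193, -0.0]
force: [-1.5, 3.1, -1.1]
grip_width: 19.3
finger_force: 59.2
```

```bash
python3 favg.py 15
```

```text
21.55 F [-1.617  3.636 -1.159] sd [0.48 0.81 0.39] pos [486.37 126.76 247.23] w 18.93886417487433 [0.938 0.451 0.011] [0.152 0.093 0.032]
```

Request:
jog_arm(
  commands=[
    [-0.1,0.2,0,0,0],
    [-0.2,0.5,0,0,0],
    [-0.3,0.8,0,0,0],
    [-0.4,1.1,0,0,0],
    [-0.5,1.3,0,0,0],
    [-0.6,1.5,0,0,0],
    [-0.6,1.5,-0.7,0,0],
    [-0.6,1.5,-1.5,0,0],
    [-0.6,1.5,-2.3,0,0],
    [-0.6,1.5,-3,0,0],
  ],
)

```text
clock: 22.85
ee_pos: [486.3, 127.1, 244.3]
ee_rot: [0.0, 0.981, 0.193, 0.0]
force: [-0.8, 1.9, -0.7]
grip_width: 19.4
finger_force: 59.3
```

```bash
python3 favg.py 20
```

```text
23.8 F [-0.568 -0.007 -0.822] sd [0.72 0.99 0.41] pos [486.27 127.21 244.35] w 19.369799385535305 [0.014 0.181 0.01 ] [0.143 0.083 0.026]
```

Request:
jog_arm(
  commands=[
    [0,0,-0.5,0,0],
    [0,0,-1,0,0],
    [0,0,-1.5,0,0],
    [0,0,-2,0,0],
    [0,0,-2.5,0,0],
    [0,0,-3,0,0],
    [0,0,-3.5,0,0],
    [0,0,-4,0,0],
    [0,0,-4,0,0],
    [0,0,-4,0,0],
  ],
)

```text
clock: 25.1
ee_pos: [486.2, 127.5, 240.3]
ee_rot: [0.0, 0.981, 0.193, 0.0]
force: [0.2, -2.0, 0.1]
grip_width: 19.1
finger_force: 59.4
```

```bash
python3 favg.py 25
```

```text
26.3 F [ 0.744 -2.615  0.009] sd [0.47 0.61 0.35] pos [486.17 127.52 240.33] w 19.45320160519651 [-0.681 -0.202  0.006] [0.069 0.054 0.029]
```

Request:
jog_arm(
  commands=[
    [0,-0.1,0,0,0],
    [0,-0.2,0,0,0],
    [0.1,-0.3,0,0,0],
    [0.1,-0.4,0,0,0],
    [0.1,-0.4,0,0,0],
    [0.1,-0.4,0,0,0],
    [0.1,-0.4,0,0,0],
    [0.1,-0.4,0,0,0],
    [0.1,-0.4,0,0,0],
    [0.1,-0.4,0,0,0],
  ],
)

```text
clock: 27.6
ee_pos: [486.1, 127.4, 240.3]
ee_rot: [-0.0, 0.981, 0.193, -0.0]
force: [0.8, -1.1, -0.6]
grip_width: 19.4
finger_force: 59.5
```

```bash
python3 favg.py 25
```

```text
28.8 F [ 1.006 -1.616  0.051] sd [0.57 0.53 0.44] pos [486.16 127.37 240.31] w 19.211880571846592 [-0.389 -0.229  0.003] [0.066 0.036 0.026]
```

Request:
jog_arm(
  commands=[
    [0,-0.1,0,0,0],
    [0.1,-0.2,0,0,0],
    [0.1,-0.3,0,0,0],
    [0.2,-0.4,0,0,0],
    [0.2,-0.5,0,0,0],
    [0.2,-0.5,0,0,0],
    [0.2,-0.5,0,0,0],
    [0.2,-0.5,0,0,0],
    [0.2,-0.5,0,0,0],
    [0.2,-0.5,0,0,0],
  ],
)

```text
clock: 30.1
ee_pos: [486.2, 127.1, 240.3]
ee_rot: [-0.0, 0.981, 0.193, -0.0]
force: [-0.3, 1.1, -0.1]
grip_width: 19.5
finger_force: 59.4
```

```bash
python3 favg.py 20
```

```text
31.05 F [-0.334  1.52  -0.036] sd [0.4  0.54 0.58] pos [486.26 127.01 240.28] w 19.547503184031164 [0.407 0.109 0.   ] [0.076 0.047 0.03 ]
```

Request:
jog_arm(
  commands=[
    [-0.1,0.2,0,0,0],
    [-0.1,0.2,0,0,0],
    [-0.1,0.2,0,0,0],
    [-0.1,0.2,0,0,0],
    [-0.1,0.2,0,0,0],
    [-0.1,0.2,0,0,0.2],
    [-0.1,0.2,0,0,0.22],
    [-0.1,0.2,0,0,0.23],
    [-0.1,0.2,0,0,0.24],
    [-0.1,0.2,0,0,0.25],
  ],
)

```text
clock: 32.35
ee_pos: [486.6, 126.0, 240.4]
ee_rot: [0.001, 0.981, 0.193, 0.0]
force: [-1.0, 0.7, -0.6]
grip_width: 21.1
finger_force: 0.0
```

```bash
python3 favg.py 15
```

```text
33.05 F [-0.125  0.078  0.119] sd [0.51 0.46 0.55] pos [486.38 126.59 240.32] w 21.68705956151291 [-0.002 -0.006  0.006] [0.022 0.027 0.019]
```

Request:
jog_arm(
  commands=[
    [0,0,0,0,0.28],
    [0,0,0,0,0.32],
    [0,0,0,0,0.4],
    [0,0,0,0,0.5],
    [0,0,0,0,0.7],
    [0,0,0,0,0.9],
    [0,0,0,0,0.9],
    [0,0,0,0,0.9],
    [0,0,4,0,0.9],
    [0,0,10,0,0.9],
  ],
)

```text
clock: 34.35
ee_pos: [486.2, 126.9, 250.6]
ee_rot: [0.0, 0.981, 0.193, -0.0]
force: [-0.2, 0.2, 0.3]
grip_width: 76.9
finger_force: 0.0
```

Request:
jog_arm(
  commands=[
    [0,0,8,0,0.9],
    [0,0,18,0,0.9],
    [0,0,28,0,0.9],
    [0,0,40,0,0.9],
    [0,0,55,0,0.9],
    [0,0,70,0,0.9],
    [0,0,85,0,0.9],
    [0,0,100,0,0.9],
    [0,0,110,0,0.9],
    [0,0,110,0,0.9],
  ],
)

```text
clock: 35.6
ee_pos: [486.7, 127.0, 361.1]
ee_rot: [-0.0, 0.981, 0.193, 0.001]
force: [0.1, 0.1, -0.1]
grip_width: 76.9
finger_force: 0.0
```

Request:
jog_arm(
  commands=[
    [0,0,0,0,0.9],
    [0,0,0,0,0.9],
    [0,0,0,0,0.9],
    [0,0,0,0,0.9],
    [0,0,0,0,0.9],
    [0,0,0,0,0.9],
    [0,0,0,0,0.9],
    [0,0,0,0,0.9],
    [0,0,0,0,0.9],
    [0,0,0,0,0.9],
  ],
)

```text
clock: 36.85
ee_pos: [486.3, 127.0, 360.3]
ee_rot: [-0.0, 0.981, 0.193, -0.0]
force: [-1.0, -0.2, -1.0]
grip_width: 77.0
finger_force: 0.0
```

```bash
python3 snap.py w5 wrist; python3 snap.py s5 scene;python3 snap.py w6 wrist; python3 -c "
import cv2,numpy as np
A=cv2.imread('pics/w5.png');print('diff',cv2.absdiff(A,cv2.imread('pics/w6.png')).mean())
a=A[60:300,120:390];b=cv2.imread('pics/s5.png')[90:220,150:270]
a=cv2.resize(a,(450,400),interpolation=cv2.INTER_CUBIC);b=cv2.resize(b,(350,400),interpolation=cv2.INTER_CUBIC)
cv2.imwrite('pics/w5c.png',cv2.convertScaleAbs(np.hstack([a,b]),alpha=1.2,beta=10))"
```

```text
36.85 [486.3 127.  360.3] [-0.      0.9812  0.193  -0.    ] [-0.96 -0.19 -1.02] [-0.038  0.016  0.033] [-0.77  0.19  0.6   1.39 -0.11  1.6  -1.37] 77.0215757082742
36.9 [486.3 127.  360.3] [ 0.      0.9812  0.1929 -0.    ] [-0.03  0.06 -0.49] [ 0.01  -0.05  -0.007] [-0.77  0.19  0.6   1.39 -0.11  1.6  -1.37] 76.71865068943492
36.95 [486.3 127.  360.3] [ 0.      0.9812  0.193  -0.    ] [-0.38  0.17 -0.46] [0.016 0.026 0.017] [-0.77  0.19  0.6   1.39 -0.11  1.6  -1.37] 76.85603533637124
diff 0.6230875651041666
```

View pics/w5c.png

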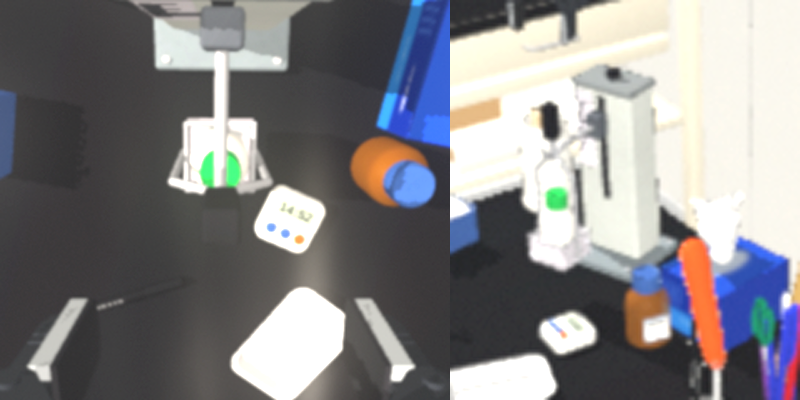

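The left half shows the basket hanging square from the hook under the open fingers. The right half shows it upright with the bottle in it. To let any swing die out, I'll wait one more call and then hand in.

Request:
jog_arm(
  commands=[
    [0,0,0,0,0.9],
    [0,0,0,0,0.9],
    [0,0,0,0,0.9],
    [0,0,0,0,0.9],
    [0,0,0,0,0.9],
    [0,0,0,0,0.9],
    [0,0,0,0,0.9],
    [0,0,0,0,0.9],
    [0,0,0,0,0.9],
    [0,0,0,0,0.9],
  ],
)

```text
clock: 38.25
ee_pos: [486.3, 127.0, 360.3]
ee_rot: [0.0, 0.981, 0.193, -0.0]
force: [-0.5, 0.7, 0.6]
grip_width: 76.8
finger_force: 0.0
```

Request:
jog_arm(
  commands=[
    [0,0,0,0,0.9],
    [0,0,0,0,0.9],
    [0,0,0,0,0.9],
    [0,0,0,0,0.9],
    [0,0,0,0,0.9],
    [0,0,0,0,0.9],
    [0,0,0,0,0.9],
    [0,0,0,0,0.9],
    [0,0,0,0,0.9],
    [0,0,0,0,0.9],
  ],
)

```text
clock: 39.5
ee_pos: [486.3, 127.0, 360.3]
ee_rot: [0.0, 0.981, 0.193, 0.0]
force: [-0.7, -0.1, -0.6]
grip_width: 76.7
finger_force: 0.0
```

```bash
python3 -c "
from workcell import manip
print(manip.job_done())"
```

```text
the job is handed in; nothing more can be done
None
```

I handed the job in at 39.5 s with the basket hanging from the balance hook, upright with the bottle in it and the gripper clear; the total weight is about 3.3 N, and the hand-in returned no verdict.

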